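Push the vial racks home in their matching loading bays

ROBOT

A 6-joint arm with a two-finger parallel gripper is mounted at the origin on the work surface. World frame = base frame: x ahead of the robot, y to its left, z up, the work surface at z = 0. Lengths are in m, angles in degrees, forces in N, time in s.
With the tool pointing down it reaches from about 0.35 to 0.725 m from the base axis. Payload 4.3 kg.
Tool frame: the origin (TCP) lies on the centre line of the jaws, within the pads' length; the fingertips stand 17 mm ahead of it and the grasp point (between the pads) lies 2 mm behind it; z points along the fingers, y is the line along which they close (so a half turn about z gives the same grasp; the last joint's range is limited). The gripper opens to 85 mm and grips with 20 to 120 N. Pads are 22 mm wide; open, the fingers measure 114 mm over their backs; the gripper's body (76 mm by 85 mm) begins 54 mm behind the grasp point. The pads swing forward as they close: fully open they stand 13 mm farther back than shut.
Start: joints at [-82.867, 21.618, 4.641, 73.018, 0, 83.68], TCP at [0.134, -0.559, 0.248] pointing down, gripper open.
Joint ranges: [-156.06, 156.06], [-48.1, 94.91], [-58.44, 69.94], [-101.28, 121.22], [-78.64, 73.56], [-180, 180]. Speed limits (degrees/s): [147.25, 147.25, 180, 180, 180, 180].

INTERFACE

Orientations are given as a 3x3 rotation matrix whose columns are the frame's x, y, z axes.
In Python, from rig import arm gives the robot as it stands. The module is installed in compiled form; this text tells all that it offers.
- The arm moves only by the shell command python3 -m creep 'ROWS' [FORCE]. ROWS is text: rows parted by semicolons, each of 7 numbers parted by spaces: the opening, from -1 (shut) to 1 (fully open), then the shift along the tool's x, y, z in m, then the turn, a rotation vector about the tool's x, y, z in rad. A call has exactly 8 rows; each row is the pose to reach, as a shift and turn from the pose commanded when the call began, along the tool's axes at that moment; what a row does not reach only later rows make up. A row lasts 1/10 s, in which the tool goes at most 50 mm and 8.59 degrees, less where a joint would pass 70% of its speed; a pose out of reach is approached as far as the arm can. A call with a gripper value outside its range is refused whole. The fingers move at their own pace and stop on an object; FORCE is the grip in N (left out, the last holds). Time passes only in rows, so rows that repeat a pose let the fingers close, or fill a call up. It gives the time, the measured TCP pose, the force, the opening and the grip force at its end, in the units of the state.
- arm.get_obs(): the state, without advancing time (a new reading comes with each control period).
- arm.camera(name): name is "side" or "top"; returns a dict with "image" (384x512x3 uint8, red, green, blue), "camera_matrix" (3x3 intrinsics, pixels), "origin" and "attitude" of the camera in the world. Camera axes: x right, y down, z forward; pixel columns grow to the right and rows downward; lengths in m; the calibration is good to about 2 mm. A picture is of the moment at which its call begins. There is no depth.
- arm.close_job(): hands the job in; it is judged then, once.
The state is a dict: "time": time; "joint_positions": joint angles; "dq": joint speeds; "effort": joint torques, N m; "tool_pos": TCP position; "eef_rot": TCP orientation; "contact_force": force on the tool from outside, world axes, zero at the start; "torque": the same for the moment, N m; "width": finger opening in m; "gripper_force": force on a finger pad.
Only numpy, scipy, OpenCV 4.12 (cv2) and the standard library are available. Lean on these libraries where they do the work, as an engineer would, in place of code of your own. Each camera call takes 0.05 s, during which the arm holds its last target. There are 200 camera calls.

TASK

Slide each of the two blue vial racks along the bench into the loading bay that fits its width - the wide, short rack into the wide bay and the narrow, long rack into the narrow bay - and push it on, end first, until it has pressed the sprung stop plate all the way in, and leave it there. The racks are too wide to grip, so push them; push firmly but do not ram them (well under 60 N), keep them standing flat, and leave the beaker, the flask and the spatula where they are.

Things in the scene. Friction and masses are not known exactly. Their poses are not given: they have to be found in the camera images.
- rack_wide: wide, short blue plastic vial rack, a solid block 100 mm long (x), 130 mm wide (y), 42 mm high, with 4 x 5 vials fixed in it, white caps up to 58 mm; 0.3 to 0.65 kg, too wide to grip. Origin: centre of the underside; x along its length (roughly away from the robot at the start), z up. Both ends are alike and either may go in first.
- rack_narrow: narrow, long blue plastic vial rack, a solid block 130 mm long (x), 96 mm wide (y), 42 mm high, with 5 x 3 vials fixed in it, white caps up to 58 mm; 0.3 to 0.65 kg, too wide to grip. Origin: centre of the underside; x along its length (roughly away from the robot at the start), z up. Both ends are alike and either may go in first.
- bay_wide: wide bay, grey metal fixed to the bench: two rails 10 mm thick, 30 mm high, 136 mm apart inside, no floor (the rack slides on the bench). Origin: middle of the mouth, on the bench; x points into the bay, y left across it. Rails run from x = 0 to 130 mm; thin flared lips open 12 mm more per side at x = -21 mm. At home the rack's tail stands 17 to 33 mm out of the mouth.
- bay_narrow: narrow bay, grey metal fixed to the bench: two rails 10 mm thick, 30 mm high, 102 mm apart inside, no floor (the rack slides on the bench). Origin: middle of the mouth, on the bench; x points into the bay, y left across it. Rails run from x = 0 to 155 mm; thin flared lips open 12 mm more per side at x = -21 mm. At home the rack's tail stands 22 to 38 mm out of the mouth.
- stop_wide (a joint): stop plate of the wide bay: 0 = sprung out, 0.012 m = pressed all the way in (hard end); takes 5 to 8 N on top of the rack's own friction, then stays where it is left
- stop_narrow (a joint): stop plate of the narrow bay: 0 = sprung out, 0.012 m = pressed all the way in (hard end); takes 5 to 8 N on top of the rack's own friction, then stays where it is left
- stop_wide_face (a point): middle of the front of the wide bay's sprung steel stop plate (106 mm wide, 3 to 29 mm high), 16 mm above the bench; moves with the plate; x points into the bay. Pressed all the way in it is about 75 mm inside the mouth, but the setting differs by up to 8 mm either way each time: feel for the end
- stop_narrow_face (a point): middle of the front of the narrow bay's sprung steel stop plate (72 mm wide, 3 to 29 mm high), 16 mm above the bench; moves with the plate; x points into the bay. Pressed all the way in it is about 100 mm inside the mouth, but the setting differs by up to 8 mm either way each time: feel for the end
- beaker: empty glass beaker, 72 mm across, 95 mm tall; bystander, leave it alone (origin: centre of the underside)
- flask: conical glass flask, 82 mm across the foot, 120 mm tall; bystander, leave it alone (origin: centre of the underside)
- spatula: steel lab spatula 186 mm long, 8 mm thick, lying flat (origin: middle); bystander, leave it alone
Things that resemble listed ones, but are neither listed nor needed, are in the scene too. Leave any red look-alike of the rack_wide alone.

How it is judged:
By the outcome, as a careful person would: the job done as asked, in the order asked, and still so for the second after the job is handed in, with the robot touching nothing.
It also fails if it takes over 72 s, if anything falls off the work surface, if the arm or the gripper's body presses on something with over 40 N, if the wrist force passes 120 N, or if a joint passes its speed limit or range.

## Working session

There is one attempt and no reset: what is moved stays moved. The work goes in short steps, Python scripts to look and compute and a shell command to move; the robot and the scene stay as the last step left them, time stands still between calls to the robot, and variables do not carry over. Pictures are saved under pics/ and viewed, at most 10 in all, crops included, and the job is handed in when it is done.

```bash
mkdir -p pics; python3 - <<'E'
from rig import arm
import cv2,numpy as np,pickle
o=arm.get_obs()
print(o)
d={}
for n in("top","side"):
    c=arm.camera(n);d[n]=c
    cv2.imwrite(f"pics/{n}0.png",cv2.resize(c["image"][:,:,::-1],(768,576),interpolation=cv2.INTER_CUBIC))
    print(n,c["camera_matrix"],c["origin"],c["attitude"])
pickle.dump(d,open("c0.pkl","wb"))
E
```

```text
{'time': 0.0, 'joint_positions': array([-8.28670666e+01,  2.16629962e+01,  4.56187342e+00,  7.30173398e+01,
       -7.89390314e-04,  8.36799444e+01]), 'dq': array([-0.07850503,  0.08630187,  0.10986308, -0.02056909, -0.03622075,
       -0.05703164]), 'effort': array([-3.13333658e-04, -4.63607848e+01,  2.69872588e+01,  2.08912161e-02,
       -2.12734531e-04,  9.54971910e-06]), 'tool_pos': array([ 0.13369318, -0.55860116,  0.24734272]), 'eef_rot': array([[ 9.72561160e-01,  2.32647195e-01, -2.70403613e-04],
       [ 2.32647254e-01, -9.72559023e-01,  2.04984813e-03],
       [ 2.13907943e-04, -2.05651133e-03, -9.99997862e-01]]), 'contact_force': array([-0.74273682, -0.12951808,  0.0562715 ]), 'torque': array([-0.00635751, -0.02108029,  0.04729915]), 'gripper_force': 0.0, 'width': 0.08555438312060935}
top [[412.7970439    0.         253.34996749]
 [  0.         412.7970439  191.8097455 ]
 [  0.           0.           1.        ]] [0.32856605 0.10096902 1.23965627] [[ 0.02286691 -0.98877898  0.14762531]
 [-0.99956967 -0.02532617 -0.01480043]
 [ 0.01837314 -0.14722334 -0.98893261]]
side [[373.26171747   0.         253.05083209]
 [  0.         373.26171747 191.99157523]
 [  0.           0.           1.        ]] [ 0.37550051 -0.82122289  0.82848408] [[ 0.99136535 -0.0655958   0.11354262]
 [-0.1292682  -0.63422789  0.76226289]
 [ 0.02201065 -0.77035847 -0.63723101]]
```

View pics/top0.png

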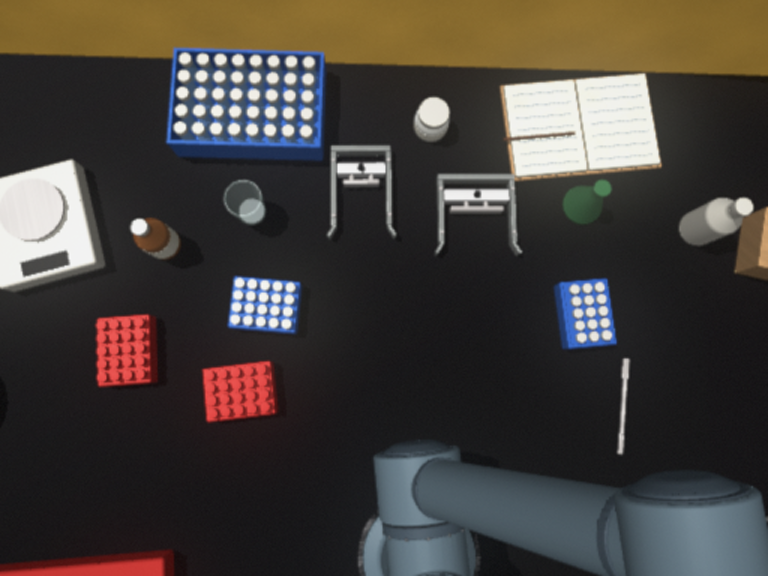

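View pics/side0.png

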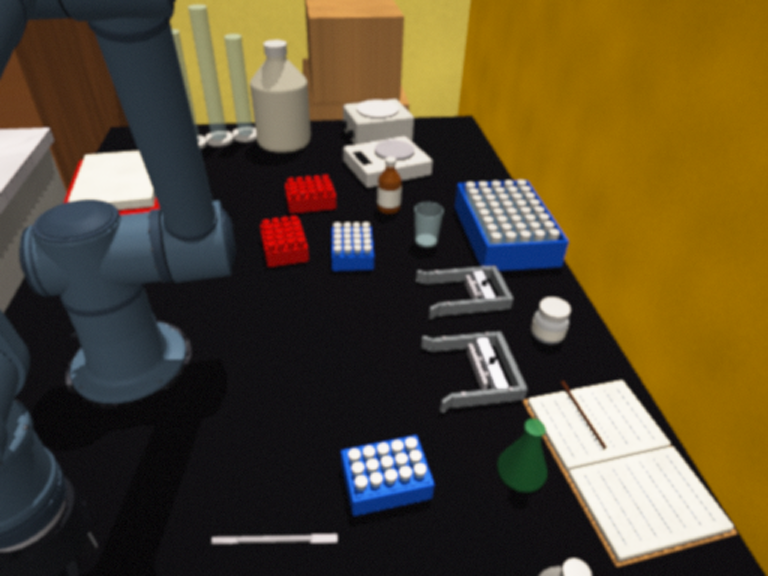

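Top view (1.5x): wide rack at (265,304), narrow rack at (587,313); narrow bay at left (362,190), wide bay at right (477,212). The racks have to cross over. Beaker (245,200), flask (585,205), spatula (622,405), red look-alike (238,390).

```bash
cat > h.py <<'E'
import numpy as np,cv2
from rig import arm
def ray(c,uv,z):
    K,o,R=map(np.array,(c["camera_matrix"],c["origin"],c["attitude"]))
    d=np.c_[np.atleast_2d(uv),np.ones(len(np.atleast_2d(uv)))]@np.linalg.inv(K).T@R.T
    return (o+d*((z-o[2])/d[:,2:]))[:,:2]
def racks(c):
    """rack centre and length-axis angle from the blue top face + caps: [(name,x,y,yaw,n)]"""
    im=c["image"];hsv=cv2.cvtColor(im,cv2.COLOR_RGB2HSV)
    blue=cv2.inRange(hsv,(105,120,50),(130,255,255))
    m=cv2.morphologyEx(blue,cv2.MORPH_CLOSE,np.ones((7,7)))
    white=cv2.inRange(hsv,(0,0,150),(180,90,255))
    out=[]
    n,l,s,_=cv2.connectedComponentsWithStats(m)
    for i in range(1,n):
        if not 700<s[i,4]<3500: continue
        hull=np.zeros_like(m);pts=cv2.findContours((l==i).astype(np.uint8),0,2)[0][0]
        cv2.fillConvexPoly(hull,cv2.convexHull(pts),1)
        k,_,st,ce=cv2.connectedComponentsWithStats(white*hull,connectivity=4)
        ce=ce[1:][st[1:,4]>4]
        P=ray(c,ce,0.058).astype(np.float32)
        r=cv2.minAreaRect(P*1000)
        out.append((len(P),s[i,4],P.mean(0).round(4),[np.round(v,1) for v in r],np.round(cv2.boxPoints(r)).tolist()))
    return out
E
python3 - <<'E'
import pickle,cv2,numpy as np
from h import *
d=pickle.load(open("c0.pkl","rb"));c=d["top"]
for r in racks(c):print(r)
im=c["image"][:,:,::-1]
cv2.imwrite("pics/bays.png",cv2.resize(im[90:175,212:357],None,fx=5.5,fy=5.5,interpolation=cv2.INTER_CUBIC))
for n,p in dict(beaker=(250,210),flask=(585,210),spT=(626,362),spB=(620,452),red=(238,390)).items(): print(n,ray(c,[p[0]/1.5,p[1]/1.5],0.0))
E
```

```text
(40, np.int32(3121), array([0.8933, 0.3659], dtype=float32), [array([893.2, 365.9]), array([147.4, 251.3]), np.float64(0.1)], [[819.0, 491.0], [820.0, 240.0], [967.0, 240.0], [967.0, 492.0]])
(18, np.int32(1638), array([0.4691, 0.3118], dtype=float32), [array([470.3, 308.9]), array([98.1, 71.2]), np.float64(86.5)], [[432.0, 262.0], [503.0, 258.0], [509.0, 356.0], [438.0, 360.0]])
(5, np.int32(1686), array([ 0.482 , -0.3328], dtype=float32), [array([ 481.5, -333.5]), array([33.3, 68.3]), np.float64(50.9)], [[445.0, -325.0], [498.0, -368.0], [519.0, -342.0], [466.0, -299.0]])
beaker [[0.66818403 0.35324582]]
flask [[ 0.68758772 -0.33931651]]
spT [[ 0.37581107 -0.41374791]]
spB [[ 0.2000242  -0.39557746]]
red [[0.30303277 0.35717787]]
```

View pics/bays.png

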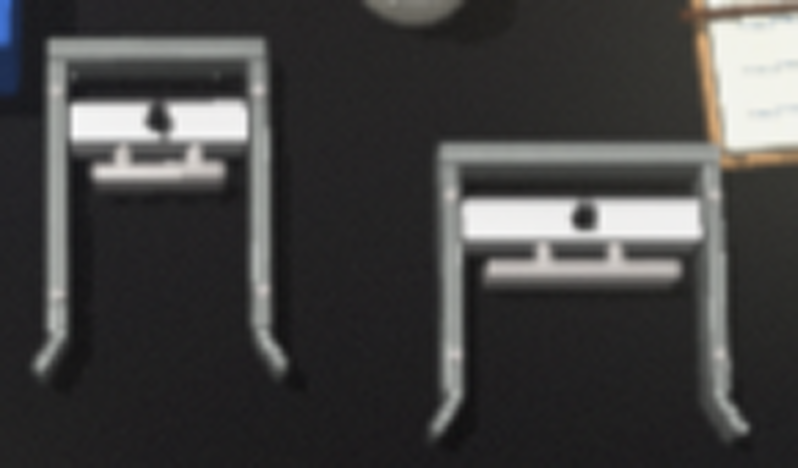

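Crop: narrow bay mouth rail centres (57,330)/(262,326), far (58,90)/(259,90); wide bay mouth (452,395)/(715,392), far (451,190)/(711,190); stops sprung out.

```bash
python3 - <<'E'
s=open("h.py").read()
a=s.index("        k,_,st");b=s.index("        P=ray")
s=s[:a]+"        v,u=np.nonzero(white*hull);ce=np.c_[u,v]\n"+s[b:]
open("h.py","w").write(s)
E
python3 - <<'E'
import pickle
from h import *
d=pickle.load(open("c0.pkl","rb"))
for n in d:
  print(n)
  for r in racks(d[n]):print(r)
c=d["top"]
for n,q in dict(narrow=[(57,330),(262,326),(58,90),(259,90)],wide=[(452,395),(715,392),(451,190),(711,190)]).items():
    P=ray(c,np.array(q)/5.5+[212-.4,90-.4],.03);f=P[2:].mean(0)-P[:2].mean(0);a=P[0]-P[1];b=P[2]-P[3]
    print(n,P.round(4).tolist(),"mouth",P[:2].mean(0),"axis",np.degrees(np.arctan2(f[1],f[0])),"w",np.linalg.norm(a),np.linalg.norm(b),"wang",np.degrees(np.arctan2(-a[0],a[1])),np.degrees(np.arctan2(-b[0],b[1])))
E
```

```text
top
(2159, np.int32(3121), array([0.8903, 0.3657], dtype=float32), [array([892.4, 365.5]), array([172.3, 274.4]), np.float64(0.2)], [[806.0, 502.0], [807.0, 228.0], [979.0, 229.0], [978.0, 503.0]])
(810, np.int32(1638), array([0.4699, 0.3086], dtype=float32), [array([470.2, 309. ]), array([116.4,  90.8]), np.float64(86.3)], [[421.0, 254.0], [512.0, 248.0], [519.0, 364.0], [429.0, 370.0]])
(621, np.int32(1686), array([ 0.4681, -0.3231], dtype=float32), [array([ 468.3, -322.9]), array([112.3,  69. ]), np.float64(7.6)], [[408.0, -296.0], [417.0, -365.0], [529.0, -350.0], [519.0, -281.0]])
side
(725, np.int32(1547), array([0.8782, 0.3526], dtype=float32), [array([898.8, 388.3]), array([174.1, 292.5]), np.float64(0.0)], [[812.0, 535.0], [812.0, 242.0], [986.0, 242.0], [986.0, 535.0]])
(352, np.int32(795), array([0.47  , 0.2963], dtype=float32), [array([469.5, 294.6]), array([101.9,  91.9]), np.float64(84.5)], [[419.0, 248.0], [510.0, 240.0], [520.0, 341.0], [429.0, 350.0]])
(910, np.int32(1912), array([ 0.4674, -0.3247], dtype=float32), [array([ 468.1, -323. ]), array([113.3,  71.5]), np.float64(5.9)], [[408.0, -293.0], [415.0, -364.0], [528.0, -353.0], [521.0, -282.0]])
narrow [[0.6349, 0.1801], [0.6403, 0.0681], [0.7716, 0.1842], [0.775, 0.0726]] mouth [0.63758352 0.1241122 ] axis 1.8086559340631727 w 0.11208065295585005 0.11163803418825578 wang 2.7281379328495845 1.698147345191515
wide [[0.6045, -0.0364], [0.61, -0.1805], [0.7204, -0.0348], [0.7245, -0.1792]] mouth [ 0.60723644 -0.10841201] axis 0.6855482176581764 w 0.14420241038012016 0.14445871602789115 wang 2.213889553188721 1.6480174737473665
```

```bash
cat > to.py <<'E'
import sys,numpy as np
from rig import arm
from scipy.spatial.transform import Rotation as R
o=arm.get_obs();M=o["eef_rot"];p=o["tool_pos"]
print("t",round(o["time"],2),"p",p.round(4),"yaw",np.degrees(np.arctan2(M[1,0],M[0,0])).round(2),"J",o["joint_positions"].round(0),"w",round(o["width"],3),"F",o["contact_force"].round(1))
for a in sys.argv[1:]:
    x,y,z,w=map(float,a.split(","))
    w=np.radians(w);T=np.array([[np.cos(w),np.sin(w),0],[np.sin(w),-np.cos(w),0],[0,0,-1]])
    print(a,(M.T@([x,y,z]-p)).round(4),R.from_matrix(M.T@T).as_rotvec().round(4))
    M=T;p=np.array([x,y,z])
E
python3 to.py 0.42,-0.15,0.2,50 0.47,0.415,0.1,91.2
```

```text
t 0.1 p [ 0.1337 -0.5587  0.2475] yaw 13.45 J [-83.  22.   5.  73.   0.  84.] w 0.085 F [ 0.2  0.6 -0.5]
0.42,-0.15,0.2,50 [ 0.3735 -0.3308  0.0481] [-0.0017 -0.0008 -0.6379]
0.47,0.415,0.1,91.2 [ 0.465  -0.3249  0.1   ] [ 0.      0.     -0.7191]
```

```bash
python3 -m creep '0.18 0.02 -0.018 0 0 0 -0.05; 0.18 0.055 -0.049 0.005 0 0 -0.12; 0.18 0.09 -0.08 0.01 0 0 -0.2; 0.18 0.13 -0.115 0.02 0 0 -0.28; 0.18 0.165 -0.147 0.03 0 0 -0.36; 0.18 0.2 -0.178 0.035 0 0 -0.44; 0.18 0.235 -0.21 0.04 0 0 -0.52; 0.18 0.27 -0.24 0.04 0 0 -0.58' 40
python3 to.py 0.45,0.05,0.2,70 0.47,0.415,0.1,91.2
```

```text
time: 0.9
tool_pos: [0.3405, -0.2605, 0.2073]
eef_rot: [[0.684, 0.729, -0.001], [0.729, -0.684, 0.001], [0.0, -0.002, -1.0]]
contact_force: [0.2, -0.1, 0.6]
width: 0.0504
gripper_force: 0.0
t 0.9 p [ 0.3405 -0.2605  0.2073] yaw 46.83 J [-46.   6. -22.  62.   0.  87.] w 0.05 F [ 0.2 -0.1  0.6]
0.45,0.05,0.2,70 [ 0.3013 -0.1326  0.0076] [-0.0019 -0.0005 -0.4044]
0.47,0.415,0.1,91.2 [ 0.3498 -0.106   0.1   ] [ 0.    0.   -0.37]
```

```bash
python3 -m creep '0.18 0.035 -0.016 0 0 0 -0.05; 0.18 0.075 -0.033 0 0 0 -0.1; 0.18 0.115 -0.05 0 0 0 -0.15; 0.18 0.155 -0.068 0 0 0 -0.2; 0.18 0.195 -0.086 0 0 0 -0.26; 0.18 0.235 -0.103 0 0 0 -0.32; 0.18 0.275 -0.12 0 0 0 -0.37; 0.18 0.301 -0.133 0 0 0 -0.404'
python3 -m creep '0.18 0.035 -0.01 0 0 0 -0.05; 0.18 0.08 -0.024 0 0 0 -0.1; 0.18 0.125 -0.038 0 0 0 -0.15; 0.18 0.17 -0.052 0.01 0 0 -0.2; 0.18 0.215 -0.065 0.02 0 0 -0.25; 0.18 0.26 -0.079 0.04 0 0 -0.3; 0.18 0.305 -0.092 0.06 0 0 -0.34; 0.18 0.345 -0.105 0.07 0 0 -0.37'
python3 to.py 0.47,0.415,0.1,91.2 0.47,0.415,0.024,91.2
```

```text
time: 1.7
tool_pos: [0.4506, 0.0498, 0.208]
eef_rot: [[0.341, 0.94, -0.0], [0.94, -0.341, 0.0], [0.0, -0.0, -1.0]]
contact_force: [-0.3, -0.4, 0.4]
width: 0.0504
gripper_force: 0.0
time: 2.5
tool_pos: [0.4695, 0.4086, 0.1358]
eef_rot: [[-0.02, 1.0, -0.002], [1.0, 0.02, -0.002], [-0.002, -0.002, -1.0]]
contact_force: [1.0, -0.3, -0.1]
width: 0.05
gripper_force: 0.0
t 2.5 p [0.4695 0.4086 0.1358] yaw 91.14 J [ 35.  30.   1.  61.  -0. 124.] w 0.05 F [ 1.  -0.3 -0.1]
0.47,0.415,0.1,91.2 [0.0064 0.0008 0.0358] [-0.0024  0.0019 -0.0011]
0.47,0.415,0.024,91.2 [0.    0.    0.076] [0. 0. 0.]
```

```bash
python3 -m creep '0.18 0.001 0 0.015 0 0 0; 0.18 0.001 0 0.04 0 0 0; 0.18 0.001 0 0.065 0 0 0; 0.18 0.001 0 0.085 0 0 0; 0.18 0.001 0 0.097 0 0 0; 0.18 0.001 0 0.104 0 0 0; 0.18 0.001 0 0.108 0 0 0; 0.18 0.001 0 0.11 0 0 0'
python3 - <<'E'
from h import *
c=arm.camera("side");cv2.imwrite("pics/s1.png",cv2.resize(c["image"][130:190,190:300,::-1],None,fx=6,fy=6,interpolation=cv2.INTER_CUBIC))
E
```

```text
time: 3.3
tool_pos: [0.4711, 0.4085, 0.0286]
eef_rot: [[-0.018, 1.0, 0.001], [1.0, 0.018, 0.0], [0.0, 0.001, -1.0]]
contact_force: [0.6, -0.2, -0.2]
width: 0.0506
gripper_force: 0.0
```

View pics/s1.png

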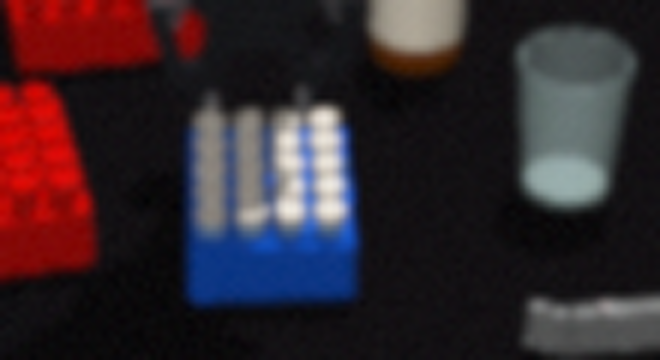

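The rack is at crop (270,200), standing flat; the fingers are behind it, clear of the beaker (575,130) and the red rack.

```bash
python3 -m creep '0.18 -0.004 0 0.001 0 0 0; 0.18 -0.009 0 0.002 0 0 0; 0.18 -0.014 0 0.003 0 0 0; 0.18 -0.019 0 0.003 0 0 0; 0.18 -0.025 0 0.003 0 0 0; 0.18 -0.032 0 0.003 0 0 0; 0.18 -0.04 0 0.003 0 0 0; 0.18 -0.05 0 0.003 0 0 0'
python3 -m creep '0.18 -0.011 0 0 0 0 0; 0.18 -0.023 0 0 0 0 0; 0.18 -0.035 0 0 0 0 0; 0.18 -0.047 0 0 0 0 0; 0.18 -0.059 0 0 0 0 0; 0.18 -0.071 0 0 0 0 0; 0.18 -0.083 0 0 0 0 0; 0.18 -0.095 0 0 0 0 0'
python3 - <<'E'
from h import *
for n in("top","side"):
  for r in racks(arm.camera(n)):print(n,r)
E
```

```text
time: 4.15
tool_pos: [0.4718, 0.358, 0.0254]
eef_rot: [[-0.018, 1.0, 0.001], [1.0, 0.018, 0.001], [0.001, 0.001, -1.0]]
contact_force: [-0.1, 3.2, -0.6]
width: 0.05
gripper_force: 1.3
time: 4.95
tool_pos: [0.4733, 0.2623, 0.0254]
eef_rot: [[-0.018, 1.0, 0.0], [1.0, 0.018, 0.0], [0.0, 0.0, -1.0]]
contact_force: [-0.4, 2.9, 0.2]
width: 0.0501
gripper_force: 1.6
top (2167, np.int32(3150), array([0.8902, 0.3658], dtype=float32), [array([892.3, 365.5]), array([172.4, 274.5]), np.float64(0.1)], [[806.0, 503.0], [806.0, 228.0], [979.0, 228.0], [978.0, 503.0]])
top (362, np.int32(1422), array([0.4983, 0.1751], dtype=float32), [array([481.7, 180.6]), array([ 81.5, 107. ]), np.float64(1.5)], [[440.0, 233.0], [442.0, 126.0], [524.0, 128.0], [521.0, 235.0]])
top (624, np.int32(1686), array([ 0.468 , -0.3231], dtype=float32), [array([ 468.3, -322.8]), array([112.5,  69.3]), np.float64(7.3)], [[408.0, -296.0], [417.0, -364.0], [528.0, -350.0], [520.0, -281.0]])
side (771, np.int32(1548), array([0.8784, 0.3514], dtype=float32), [array([890.9, 327.2]), array([393.5, 201.9]), np.float64(82.9)], [[767.0, 144.0], [967.0, 119.0], [1015.0, 510.0], [815.0, 535.0]])
side (182, np.int32(837), array([0.5024, 0.1615], dtype=float32), [array([501.8, 163.6]), array([82.2, 49.7]), np.float64(84.1)], [[473.0, 125.0], [522.0, 120.0], [531.0, 202.0], [481.0, 207.0]])
side (922, np.int32(1911), array([ 0.4673, -0.3247], dtype=float32), [array([ 468.1, -323. ]), array([113.3,  71.5]), np.float64(5.9)], [[408.0, -293.0], [415.0, -364.0], [528.0, -353.0], [521.0, -282.0]])
```

```bash
python3 -m creep '0.18 -0.012 0 0 0 0 0; 0.18 -0.024 0 0 0 0 0; 0.18 -0.036 0 0 0 0 0; 0.18 -0.048 0 0 0 0 0; 0.18 -0.06 0 0 0 0 0; 0.18 -0.072 0 0 0 0 0; 0.18 -0.084 0 0 0 0 0; 0.18 -0.096 0 0 0 0 0'
python3 -m creep '0.18 -0.013 0 0 0 0 0; 0.18 -0.026 0 0 0 0 0; 0.18 -0.039 0 0 0 0 0; 0.18 -0.052 0 0 0 0 0; 0.18 -0.065 0 0 0 0 0; 0.18 -0.078 0 0 0 0 0; 0.18 -0.091 0 0 0 0 0; 0.18 -0.104 0 0 0 0 0'
python3 -m creep '0.18 -0.013 0 0 0 0 0; 0.18 -0.026 0 0 0 0 0; 0.18 -0.039 0 0 0 0 0; 0.18 -0.052 0 0 0 0 0; 0.18 -0.065 0 0 0 0 0; 0.18 -0.076 0 0 0 0 0; 0.18 -0.085 0 0 0 0 0; 0.18 -0.09 0 0 0 0 0'
python3 to.py; python3 - <<'E'
from h import *
for r in racks(arm.camera("top")):print(r)
E
```

```text
time: 5.85
tool_pos: [0.4748, 0.1662, 0.0252]
eef_rot: [[-0.018, 1.0, -0.0], [1.0, 0.018, -0.0], [-0.0, -0.0, -1.0]]
contact_force: [-0.4, 2.2, -1.3]
width: 0.0503
gripper_force: 1.2
time: 6.65
tool_pos: [0.4767, 0.0622, 0.0252]
eef_rot: [[-0.018, 1.0, -0.0], [1.0, 0.018, -0.0], [-0.0, -0.0, -1.0]]
contact_force: [0.2, 2.7, -0.3]
width: 0.0502
gripper_force: 1.1
time: 7.45
tool_pos: [0.4785, -0.0276, 0.0253]
eef_rot: [[-0.017, 1.0, 0.0], [1.0, 0.017, 0.0], [-0.0, 0.0, -1.0]]
contact_force: [-0.5, 3.0, -1.3]
width: 0.0502
gripper_force: 1.4
t 7.45 p [ 0.4785 -0.0276  0.0253] yaw 90.99 J [-11.  22. -31.  37.   0.  78.] w 0.05 F [-0.5  3.  -1.3]
(2178, np.int32(3148), array([0.8903, 0.3658], dtype=float32), [array([892.3, 365.8]), array([172.4, 275.1]), np.float64(0.1)], [[806.0, 503.0], [806.0, 228.0], [979.0, 228.0], [978.0, 504.0]])
(624, np.int32(1680), array([ 0.4681, -0.3231], dtype=float32), [array([ 468.3, -322.8]), array([112.5,  69.3]), np.float64(7.3)], [[408.0, -296.0], [417.0, -364.0], [528.0, -350.0], [520.0, -281.0]])
```

```bash
python3 -m creep '0.18 -0.003 0 0 0 0 0; 0.18 -0.006 0 0 0 0 0; 0.18 -0.006 0 0 0 0 0; 0.18 0.004 0 0 0 0 0; 0.18 0.014 0 -0.01 0 0 0; 0.18 0.02 0 -0.04 0 0 0; 0.18 0.02 0 -0.08 0 0 0; 0.18 0.02 0 -0.12 0 0 -0.05'
python3 to.py 0.385,-0.08,0.14,181.2
```

```text
time: 8.3
tool_pos: [0.4774, -0.0056, 0.147]
eef_rot: [[-0.071, 0.998, -0.001], [0.998, 0.071, -0.001], [-0.001, -0.001, -1.0]]
contact_force: [1.2, 0.1, -0.4]
width: 0.0505
gripper_force: 0.0
t 8.3 p [ 0.4774 -0.0056  0.147 ] yaw 94.05 J [ -8.  14. -22.  54.  -0.  78.] w 0.05 F [ 1.2  0.1 -0.4]
0.385,-0.08,0.14,181.2 [-0.0676 -0.0974  0.0071] [-1.2000e-03 -2.0000e-04 -1.5211e+00]
```

```bash
python3 -m creep '0.18 -0.01 -0.013 0 0 0 -0.12; 0.18 -0.02 -0.026 0 0 0 -0.26; 0.18 -0.03 -0.04 0 0 0 -0.4; 0.18 -0.04 -0.055 0 0 0 -0.54; 0.18 -0.05 -0.07 0 0 0 -0.68; 0.18 -0.06 -0.085 0 0 0 -0.82; 0.18 -0.066 -0.094 0 0 0 -0.96; 0.18 -0.068 -0.097 0 0 0 -1.1'
python3 to.py 0.385,-0.11,0.14,181.2; python3 - <<'E'
from h import *
for r in racks(arm.camera("top")):print(r)
E
```

```text
time: 9.1
tool_pos: [0.385, -0.081, 0.1459]
eef_rot: [[-0.922, 0.387, -0.0], [0.387, 0.922, -0.001], [-0.0, -0.001, -1.0]]
contact_force: [0.5, -0.4, 0.2]
width: 0.0503
gripper_force: 0.0
t 9.1 p [ 0.385  -0.081   0.1459] yaw 157.24 J [-21.   5. -33.  52.  -0.   2.] w 0.05 F [ 0.5 -0.4  0.2]
0.385,-0.11,0.14,181.2 [-0.0113 -0.0268  0.0059] [-0.001  -0.     -0.4183]
(2176, np.int32(3126), array([0.8903, 0.3659], dtype=float32), [array([892.3, 365.8]), array([172.4, 275.1]), np.float64(0.1)], [[806.0, 503.0], [806.0, 228.0], [979.0, 228.0], [978.0, 504.0]])
(598, np.int32(1174), array([ 0.4893, -0.0953], dtype=float32), [array([ 484.7, -109. ]), array([ 90.5, 115.2]), np.float64(1.4)], [[438.0, -53.0], [441.0, -168.0], [531.0, -166.0], [529.0, -50.0]])
```

```bash
python3 -m creep '0.18 -0.006 -0.013 0 0 0 -0.12; 0.18 -0.011 -0.027 0.005 0 0 -0.26; 0.18 -0.011 -0.027 0.02 0 0 -0.36; 0.18 -0.011 -0.027 0.05 0 0 -0.415; 0.18 -0.011 -0.027 0.08 0 0 -0.418; 0.18 -0.011 -0.027 0.1 0 0 -0.418; 0.18 -0.011 -0.027 0.115 0 0 -0.418; 0.18 -0.011 -0.027 0.121 0 0 -0.418'
python3 to.py 0.5,-0.1085,0.025,181.2
```

```text
time: 9.95
tool_pos: [0.3849, -0.1094, 0.0235]
eef_rot: [[-1.0, -0.014, -0.002], [-0.014, 1.0, 0.0], [0.002, 0.0, -1.0]]
contact_force: [-0.1, -0.2, 0.2]
width: 0.0507
gripper_force: 0.0
t 9.95 p [ 0.3849 -0.1094  0.0235] yaw -179.19 J [-25.  15. -43.  32.  -0. -26.] w 0.051 F [-0.1 -0.2  0.2]
0.5,-0.1085,0.025,181.2 [-0.1151 -0.0007 -0.0017] [ 0.0004 -0.0018 -0.0068]
```

```bash
python3 -m creep '0.18 -0.006 0 0 0 0 0; 0.18 -0.014 0 0 0 0 0; 0.18 -0.022 0 0 0 0 0; 0.18 -0.03 0 0 0 0 0; 0.18 -0.036 0 0 0 0 0; 0.18 -0.042 0 0 0 0 0; 0.18 -0.05 0 0 0 0 0; 0.18 -0.06 0 0 0 0 0'
python3 -m creep '0.18 -0.008 0 0 0 0 0; 0.18 -0.016 0 0 0 0 0; 0.18 -0.024 0 0 0 0 0; 0.18 -0.032 0 0 0 0 0; 0.18 -0.04 0 0 0 0 0; 0.18 -0.048 0 0 0 0 0; 0.18 -0.056 0 0 0 0 0; 0.18 -0.06 0 0 0 0 0'
python3 to.py; python3 - <<'E'
from h import *
c=arm.camera("top")
for r in racks(c):print(r)
cv2.imwrite("pics/t2.png",cv2.resize(c["image"][100:240,250:400,::-1],None,fx=4,fy=4,interpolation=cv2.INTER_CUBIC))
E
```

```text
time: 10.75
tool_pos: [0.4434, -0.1088, 0.0237]
eef_rot: [[-1.0, -0.015, -0.005], [-0.015, 1.0, 0.001], [0.005, 0.001, -1.0]]
contact_force: [-4.3, -0.4, 2.2]
width: 0.0506
gripper_force: 2.3
time: 11.55
tool_pos: [0.5067, -0.1086, 0.0244]
eef_rot: [[-1.0, -0.015, 0.001], [-0.015, 1.0, -0.0], [-0.001, -0.0, -1.0]]
contact_force: [-3.7, 0.2, 1.9]
width: 0.0505
gripper_force: 1.8
t 11.55 p [ 0.5067 -0.1086  0.0244] yaw -179.12 J [-19.  26. -25.  39.  -0. -20.] w 0.05 F [-3.7  0.2  1.9]
(2177, np.int32(3124), array([0.8902, 0.3658], dtype=float32), [array([891.9, 365.6]), array([173.3, 274.6]), np.float64(0.2)], [[805.0, 503.0], [806.0, 228.0], [979.0, 229.0], [978.0, 503.0]])
(389, np.int32(722), array([ 0.5739, -0.0801], dtype=float32), [array([563.8, -87.6]), array([98.1, 77.2]), np.float64(1.6)], [[514.0, -50.0], [516.0, -128.0], [614.0, -125.0], [612.0, -48.0]])
(381, np.int32(1282), array([ 0.4852, -0.3286], dtype=float32), [array([ 469.5, -322.1]), array([112.9,  70.3]), np.float64(6.4)], [[409.0, -293.0], [417.0, -363.0], [529.0, -351.0], [522.0, -281.0]])
```

View pics/t2.png

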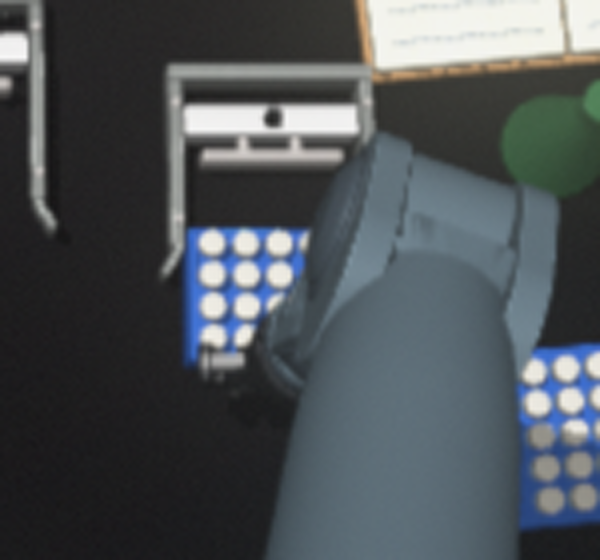

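The rack is entering the wide bay squarely (front at crop row 230, between the rails).

```bash
python3 -m creep '0.18 -0.005 0 0 0 0 0; 0.18 -0.01 0 0 0 0 0; 0.18 -0.015 0 0 0 0 0; 0.18 -0.02 0 0 0 0 0; 0.18 -0.025 0 0 0 0 0; 0.18 -0.03 0 0 0 0 0; 0.18 -0.034 0 0 0 0 0; 0.18 -0.038 0 0 0 0 0'
python3 -m creep '0.18 -0.0015 0 0 0 0 0; 0.18 -0.003 0 0 0 0 0; 0.18 -0.0045 0 0 0 0 0; 0.18 -0.006 0 0 0 0 0; 0.18 -0.0075 0 0 0 0 0; 0.18 -0.009 0 0 0 0 0; 0.18 -0.0105 0 0 0 0 0; 0.18 -0.012 0 0 0 0 0' | head -5
```

```text
time: 12.4
tool_pos: [0.5436, -0.1078, 0.0243]
eef_rot: [[-1.0, -0.015, -0.0], [-0.015, 1.0, -0.0], [0.0, -0.0, -1.0]]
contact_force: [-4.9, 0.6, 5.1]
width: 0.0504
gripper_force: 2.7
time: 13.2
tool_pos: [0.5556, -0.1077, 0.0243]
eef_rot: [[-1.0, -0.015, 0.0], [-0.015, 1.0, -0.0], [-0.0, -0.0, -1.0]]
contact_force: [-4.1, 0.2, 3.3]
width: 0.0504
```

```bash
for i in 1; do python3 -m creep '0.18 -0.001 0 0 0 0 0; 0.18 -0.002 0 0 0 0 0; 0.18 -0.003 0 0 0 0 0; 0.18 -0.004 0 0 0 0 0; 0.18 -0.005 0 0 0 0 0; 0.18 -0.006 0 0 0 0 0; 0.18 -0.007 0 0 0 0 0; 0.18 -0.008 0 0 0 0 0' | grep -E "pos|contact"; done
python3 -m creep '0.18 -0.001 0 0 0 0 0; 0.18 -0.002 0 0 0 0 0; 0.18 -0.003 0 0 0 0 0; 0.18 -0.004 0 0 0 0 0; 0.18 -0.004 0 0 0 0 0; 0.18 -0.005 0 0 0 0 0; 0.18 -0.006 0 0 0 0 0; 0.18 -0.006 0 0 0 0 0' | grep -E "pos|contact"
```

```text
tool_pos: [0.5624, -0.1076, 0.0241]
contact_force: [-9.1, -0.3, 6.4]
tool_pos: [0.5657, -0.1074, 0.0238]
contact_force: [-13.3, -1.6, 10.4]
```

```bash
python3 -m creep '0.18 -0.001 0 0 0 0 0; 0.18 -0.002 0 0 0 0 0; 0.18 -0.003 0 0 0 0 0; 0.18 -0.004 0 0 0 0 0; 0.18 -0.004 0 0 0 0 0; 0.18 -0.004 0 0 0 0 0; 0.18 -0.004 0 0 0 0 0; 0.18 -0.004 0 0 0 0 0' | grep -E "pos|contact"; python3 to.py
python3 - <<'E'
from h import *
c=arm.camera("side");cv2.imwrite("pics/s3.png",cv2.resize(c["image"][190:290,260:390,::-1],None,fx=6,fy=6,interpolation=cv2.INTER_CUBIC))
E
```

```text
tool_pos: [0.5692, -0.1073, 0.0237]
contact_force: [-14.1, -1.3, 10.5]
t 15.6 p [ 0.5692 -0.1073  0.0237] yaw -179.14 J [-17.  32. -15.  44.  -0. -18.] w 0.051 F [-14.1  -1.3  10.5]
```

View pics/s3.png

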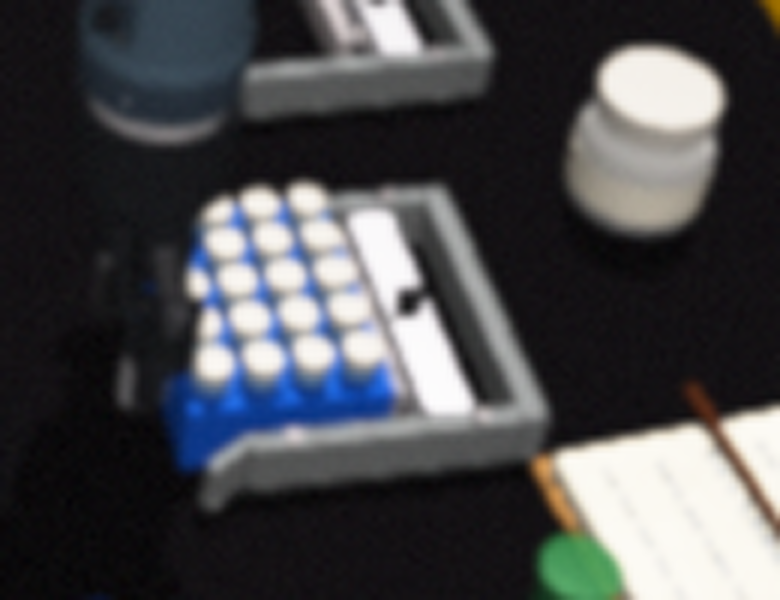

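The rack sits flat against the plate, in the bay. I'll keep feeling for the hard end.

```bash
python3 -m creep '0.18 -0.001 0 0 0 0 0; 0.18 -0.002 0 0 0 0 0; 0.18 -0.003 0 0 0 0 0; 0.18 -0.004 0 0 0 0 0; 0.18 -0.004 0 0 0 0 0; 0.18 -0.004 0 0 0 0 0; 0.18 -0.004 0 0 0 0 0; 0.18 -0.004 0 0 0 0 0' | grep -E "pos|contact";python3 -m creep '0.18 -0.001 0 0 0 0 0; 0.18 -0.002 0 0 0 0 0; 0.18 -0.003 0 0 0 0 0; 0.18 -0.004 0 0 0 0 0; 0.18 -0.004 0 0 0 0 0; 0.18 -0.004 0 0 0 0 0; 0.18 -0.004 0 0 0 0 0; 0.18 -0.004 0 0 0 0 0' | grep -E "pos|contact"
```

```text
tool_pos: [0.5726, -0.1072, 0.0237]
contact_force: [-15.9, -1.0, 12.3]
tool_pos: [0.5747, -0.107, 0.0233]
contact_force: [-19.7, -2.5, 14.6]
```

```bash
python3 -m creep '0.18 -0.001 0 0 0 0 0; 0.18 -0.002 0 0 0 0 0; 0.18 -0.003 0 0 0 0 0; 0.18 -0.004 0 0 0 0 0; 0.18 -0.005 0 0 0 0 0; 0.18 -0.005 0 0 0 0 0; 0.18 -0.005 0 0 0 0 0; 0.18 -0.005 0 0 0 0 0' | grep -E "pos|contact"
```

```text
tool_pos: [0.5749, -0.1069, 0.0229]
contact_force: [-31.1, -2.6, 23.8]
```

The force jumped to 31 N with no further motion, so this is the hard end (wide rack is home). I'll back off and go to the narrow rack.

```bash
python3 -m creep '0.18 0.01 0 -0.001 0 0 0; 0.18 0.02 0 -0.001 0 0 0; 0.18 0.035 0 -0.002 0 0 0; 0.18 0.05 0 -0.01 0 0 0; 0.18 0.06 0 -0.03 0 0 0; 0.18 0.07 0 -0.06 0 0 0; 0.18 0.08 0 -0.09 0 0 0; 0.18 0.08 0 -0.125 0 0 0' | grep -E "pos|contact"; python3 to.py 0.468,-0.41,0.15,91.9; python3 - <<'E'
from h import *
for r in racks(arm.camera("top")):print(r)
E
```

```text
tool_pos: [0.5063, -0.1083, 0.1502]
contact_force: [0.8, 0.5, -0.2]
t 18.85 p [ 0.5063 -0.1083  0.1502] yaw -179.14 J [-19.  18. -16.  56.   0. -20.] w 0.051 F [ 0.8  0.5 -0.2]
0.468,-0.41,0.15,91.9 [ 4.290e-02 -3.011e-01  1.000e-04] [1.2000e-03 8.0000e-04 1.5527e+00]
(2177, np.int32(3126), array([0.8902, 0.3658], dtype=float32), [array([891.9, 365.8]), array([173.3, 275. ]), np.float64(0.2)], [[805.0, 503.0], [806.0, 228.0], [979.0, 229.0], [978.0, 504.0]])
(741, np.int32(1205), array([ 0.6378, -0.1029], dtype=float32), [array([ 636.2, -106.5]), array([ 87.8, 117. ]), np.float64(1.5)], [[591.0, -49.0], [594.0, -166.0], [682.0, -164.0], [679.0, -47.0]])
```

```bash
python3 -m creep '0.18 0.005 -0.025 0 0 0 0.1; 0.18 0.01 -0.06 0 0 0 0.24; 0.18 0.015 -0.1 0 0 0 0.38; 0.18 0.02 -0.14 0 0 0 0.52; 0.18 0.026 -0.18 0 0 0 0.66; 0.18 0.032 -0.22 0 0 0 0.8; 0.18 0.037 -0.26 0 0 0 0.94; 0.18 0.042 -0.295 0 0 0 1.08' | grep -E "pos|contact"; python3 to.py 0.47,-0.41,0.15,91.9 0.47,-0.41,0.025,91.9; python3 - <<'E'
from h import *
for r in racks(arm.camera("side")):print(r)
E
```

```text
tool_pos: [0.4701, -0.4073, 0.1498]
contact_force: [0.5, -0.3, 0.3]
t 19.7 p [ 0.4701 -0.4073  0.1498] yaw 118.63 J [-47.  29.   2.  62.   0.  15.] w 0.05 F [ 0.5 -0.3  0.3]
0.47,-0.41,0.15,91.9 [-0.0023 -0.0014 -0.0002] [0.0029 0.0038 0.4666]
0.47,-0.41,0.025,91.9 [0.    0.    0.125] [0. 0. 0.]
(330, np.int32(1260), array([0.8896, 0.2915], dtype=float32), [array([879.9, 227.4]), array([211.4, 182.2]), np.float64(76.3)], [[766.0, 146.0], [943.0, 103.0], [993.0, 309.0], [816.0, 352.0]])
(488, np.int32(762), array([ 0.634 , -0.1387], dtype=float32), [array([ 622.9, -141.9]), array([ 97.8, 130.8]), np.float64(9.8)], [[564.0, -86.0], [586.0, -215.0], [682.0, -198.0], [660.0, -69.0]])
(242, np.int32(1262), array([ 0.4591, -0.3321], dtype=float32), [array([ 467.8, -323.8]), array([112.6,  69.1]), np.float64(5.8)], [[408.0, -295.0], [415.0, -364.0], [527.0, -353.0], [520.0, -284.0]])
```

```bash
python3 -m creep '0.18 -0.002 -0.001 0 0 0 0.13; 0.18 -0.002 -0.001 0.02 0 0 0.27; 0.18 -0.002 -0.001 0.05 0 0 0.4; 0.18 -0.002 -0.001 0.08 0 0 0.467; 0.18 -0.002 -0.001 0.1 0 0 0.467; 0.18 -0.002 -0.001 0.115 0 0 0.467; 0.18 -0.002 -0.001 0.122 0 0 0.467; 0.18 -0.002 -0.001 0.125 0 0 0.467' | grep -E "pos|contact"
python3 -m creep '0.18 0.006 0 0 0 0 0; 0.18 0.012 0 0 0 0 0; 0.18 0.018 0 0 0 0 0; 0.18 0.024 0 0 0 0 0; 0.18 0.03 0 0 0 0 0; 0.18 0.037 0 0 0 0 0; 0.18 0.045 0 0 0 0 0; 0.18 0.054 0 0 0 0 0' | grep -E "pos|contact"; python3 to.py
python3 - <<'E'
from h import *
for n in("top","side"):
  for r in racks(arm.camera(n)):print(n,r)
E
```

```text
tool_pos: [0.4696, -0.4064, 0.0238]
contact_force: [0.2, 0.0, -0.5]
tool_pos: [0.4677, -0.3528, 0.025]
contact_force: [-0.2, -4.1, 2.6]
t 21.35 p [ 0.4677 -0.3528  0.025 ] yaw 92.2 J [-43.  32. -14.  44.  -0.  45.] w 0.05 F [-0.2 -4.1  2.6]
top (2174, np.int32(3128), array([0.8903, 0.3659], dtype=float32), [array([892.3, 365.8]), array([172.4, 275.1]), np.float64(0.1)], [[806.0, 503.0], [806.0, 228.0], [979.0, 228.0], [978.0, 504.0]])
top (798, np.int32(1414), array([ 0.6358, -0.107 ], dtype=float32), [array([ 635.5, -107.3]), array([118.6,  89.4]), np.float64(89.9)], [[591.0, -166.0], [680.0, -167.0], [680.0, -48.0], [591.0, -48.0]])
top (624, np.int32(1484), array([ 0.4715, -0.2949], dtype=float32), [array([ 471.9, -294.5]), array([113.9,  70.3]), np.float64(2.0)], [[414.0, -261.0], [416.0, -332.0], [530.0, -328.0], [528.0, -257.0]])
side (737, np.int32(1548), array([0.8781, 0.3522], dtype=float32), [array([894.5, 330.7]), array([393.7, 192.3]), np.float64(85.4)], [[783.0, 142.0], [974.0, 127.0], [1006.0, 519.0], [815.0, 535.0]])
side (561, np.int32(818), array([ 0.6313, -0.1329], dtype=float32), [array([ 633.8, -142.8]), array([154.3,  85.9]), np.float64(85.4)], [[585.0, -216.0], [670.0, -223.0], [683.0, -69.0], [597.0, -62.0]])
```

```bash
python3 -m creep '0.18 0.012 0.0005 0 0 0 0; 0.18 0.025 0.001 0 0 0 0; 0.18 0.038 0.0015 0 0 0 0; 0.18 0.051 0.002 0 0 0 0; 0.18 0.064 0.0025 0 0 0 0; 0.18 0.077 0.003 0 0 0 0; 0.18 0.09 0.0035 0 0 0 0; 0.18 0.103 0.004 0 0 0 0' | grep -E "pos|contact"
python3 -m creep '0.18 0.013 0.0005 0 0 0 0; 0.18 0.026 0.001 0 0 0 0; 0.18 0.039 0.0015 0 0 0 0; 0.18 0.052 0.002 0 0 0 0; 0.18 0.065 0.0025 0 0 0 0; 0.18 0.078 0.003 0 0 0 0; 0.18 0.091 0.0035 0 0 0 0; 0.18 0.104 0.004 0 0 0 0' | grep -E "pos|contact"
python3 -m creep '0.18 0.013 0.0005 0 0 0 0; 0.18 0.026 0.001 0 0 0 0; 0.18 0.039 0.0015 0 0 0 0; 0.18 0.052 0.002 0 0 0 0; 0.18 0.065 0.0025 0 0 0 0; 0.18 0.078 0.003 0 0 0 0; 0.18 0.091 0.0035 0 0 0 0; 0.18 0.104 0.004 0 0 0 0' | grep -E "pos|contact"
python3 to.py
python3 - <<'E'
from h import *
for n in("top","side"):
  for r in racks(arm.camera(n)):print(n,r)
E
```

```text
tool_pos: [0.4669, -0.2482, 0.0244]
contact_force: [0.1, -4.5, 2.2]
tool_pos: [0.4668, -0.1442, 0.0243]
contact_force: [-0.8, -4.7, 3.2]
tool_pos: [0.4664, -0.04, 0.0241]
contact_force: [0.0, -4.5, 3.3]
t 23.85 p [ 0.4664 -0.04    0.0241] yaw 92.24 J [-13.  21. -33.  36.  -0.  75.] w 0.051 F [ 0.  -4.5  3.3]
top (2168, np.int32(3151), array([0.8902, 0.3659], dtype=float32), [array([892.3, 365.6]), array([172.4, 274.7]), np.float64(0.1)], [[806.0, 503.0], [806.0, 228.0], [979.0, 228.0], [978.0, 503.0]])
top (603, np.int32(880), array([ 0.6466, -0.1087], dtype=float32), [array([ 642.6, -107.2]), array([118.7,  75.1]), np.float64(89.6)], [[605.0, -166.0], [680.0, -167.0], [681.0, -48.0], [606.0, -48.0]])
top (603, np.int32(1450), array([0.4701, 0.0181], dtype=float32), [array([470. ,  17.4]), array([113.3,  69.1]), np.float64(1.5)], [[412.0, 50.0], [414.0, -19.0], [528.0, -16.0], [526.0, 53.0]])
side (828, np.int32(1559), array([0.878 , 0.3502], dtype=float32), [array([888.6, 326.7]), array([393.5, 206.7]), np.float64(82.5)], [[760.0, 145.0], [965.0, 118.0], [1017.0, 508.0], [812.0, 535.0]])
side (679, np.int32(1116), array([ 0.6274, -0.1273], dtype=float32), [array([ 630.8, -141. ]), array([153.8,  90.3]), np.float64(87.8)], [[583.0, -216.0], [673.0, -220.0], [679.0, -66.0], [589.0, -62.0]])
```

```bash
python3 -m creep '0.18 0.014 0.0005 0 0 0 0; 0.18 0.028 0.001 0 0 0 0; 0.18 0.043 0.0015 0 0 0 0; 0.18 0.058 0.002 0 0 0 0; 0.18 0.073 0.0025 0 0 0 0; 0.18 0.085 0.003 0 0 0 0; 0.18 0.094 0.0035 0 0 0 0; 0.18 0.1 0.004 0 0 0 0' | grep -E "pos|contact"
python3 -m creep '0.18 0.001 0 0 0 0 0; 0.18 -0.006 0 0 0 0 0; 0.18 -0.014 0 0 0 0 0; 0.18 -0.02 0 -0.01 0 0 0; 0.18 -0.02 0 -0.03 0 0 0; 0.18 -0.02 0 -0.06 0 0 0; 0.18 -0.02 0 -0.09 0 0 0; 0.18 -0.02 0 -0.115 0 0 -0.05' | grep -E "pos|contact"
python3 to.py 0.365,0.08,0.14,181.9
```

```text
tool_pos: [0.4663, 0.0599, 0.024]
contact_force: [-0.5, -2.6, -1.8]
tool_pos: [0.4683, 0.0382, 0.1418]
contact_force: [0.2, -0.7, -0.9]
t 25.55 p [0.4683 0.0382 0.1418] yaw 95.09 J [ -3.  13. -24.  53.   0.  82.] w 0.05 F [ 0.2 -0.7 -0.9]
0.365,0.08,0.14,181.9 [ 0.0508 -0.0991  0.0016] [ 0.0016  0.0016 -1.5151]
```

```bash
python3 -m creep '0.18 0.006 -0.012 0 0 0 -0.1; 0.18 0.013 -0.026 0 0 0 -0.24; 0.18 0.02 -0.04 0 0 0 -0.38; 0.18 0.027 -0.054 0 0 0 -0.52; 0.18 0.034 -0.068 0 0 0 -0.66; 0.18 0.041 -0.082 0 0 0 -0.8; 0.18 0.047 -0.093 0 0 0 -0.94; 0.18 0.05 -0.098 0 0 0 -1.08' | grep -E "pos|contact"
python3 to.py 0.365,0.118,0.14,181.9 0.365,0.118,0.025,181.9;  python3 - <<'E'
from h import *
for n in("top","side"):
  for r in racks(arm.camera(n)):print(n,r)
E
```

```text
tool_pos: [0.3646, 0.0798, 0.1399]
contact_force: [-0.4, -0.7, 0.3]
t 26.35 p [0.3646 0.0798 0.1399] yaw 157.26 J [  3.   3. -36.  51.   0.  25.] w 0.051 F [-0.4 -0.7  0.3]
0.365,0.118,0.14,181.9 [ 0.0144  0.0354 -0.0001] [ 3.0e-04 -0.0e+00 -4.3e-01]
0.365,0.118,0.025,181.9 [0.    0.    0.115] [0. 0. 0.]
top (2167, np.int32(3135), array([0.8902, 0.3658], dtype=float32), [array([892.3, 365.6]), array([172.4, 274.7]), np.float64(0.1)], [[806.0, 503.0], [806.0, 228.0], [979.0, 228.0], [978.0, 503.0]])
top (795, np.int32(1414), array([ 0.6358, -0.1068], dtype=float32), [array([ 635.5, -107.2]), array([118.5,  89.4]), np.float64(89.9)], [[591.0, -166.0], [680.0, -167.0], [680.0, -48.0], [591.0, -48.0]])
top (309, np.int32(833), array([0.4984, 0.1194], dtype=float32), [array([490.7, 119.7]), array([75.5, 69.2]), np.float64(4.7)], [[450.0, 151.0], [456.0, 82.0], [531.0, 88.0], [525.0, 157.0]])
side (848, np.int32(1561), array([0.8776, 0.3492], dtype=float32), [array([888.6, 326.7]), array([393.5, 206.7]), np.float64(82.5)], [[760.0, 145.0], [965.0, 118.0], [1017.0, 508.0], [812.0, 535.0]])
side (411, np.int32(1127), array([0.4703, 0.1136], dtype=float32), [array([471.7, 113.2]), array([114. ,  72.9]), np.float64(0.2)], [[415.0, 149.0], [415.0, 77.0], [529.0, 77.0], [529.0, 150.0]])
side (687, np.int32(1123), array([ 0.6272, -0.128 ], dtype=float32), [array([ 630.7, -141.1]), array([154. ,  90.7]), np.float64(87.6)], [[582.0, -216.0], [673.0, -220.0], [679.0, -66.0], [589.0, -62.0]])
```

```bash
python3 -m creep '0.18 0.007 0.017 0 0 0 -0.12; 0.18 0.013 0.034 0 0 0 -0.26; 0.18 0.014 0.035 0.015 0 0 -0.38; 0.18 0.014 0.035 0.045 0 0 -0.43; 0.18 0.014 0.035 0.075 0 0 -0.43; 0.18 0.014 0.035 0.097 0 0 -0.43; 0.18 0.014 0.035 0.11 0 0 -0.43; 0.18 0.014 0.035 0.115 0 0 -0.43' | grep -E "pos|contact"
python3 -m creep '0.18 -0.006 0 0 0 0 0; 0.18 -0.012 0 0 0 0 0; 0.18 -0.018 0 0 0 0 0; 0.18 -0.024 0 0 0 0 0; 0.18 -0.03 0 0 0 0 0; 0.18 -0.036 0 0 0 0 0; 0.18 -0.044 0 0 0 0 0; 0.18 -0.052 0 0 0 0 0' | grep -E "pos|contact"
python3 to.py; python3 - <<'E'
from h import *
c=arm.camera("top")
for r in racks(c):print(r)
cv2.imwrite("pics/t4.png",cv2.resize(c["image"][90:240,190:340,::-1],None,fx=4,fy=4,interpolation=cv2.INTER_CUBIC))
for r in racks(arm.camera("side")):print(r)
E
```

```text
tool_pos: [0.3662, 0.1172, 0.0234]
contact_force: [0.3, -1.4, -0.5]
tool_pos: [0.417, 0.1191, 0.0238]
contact_force: [-3.1, -0.4, 1.0]
t 28.05 p [0.417  0.1191 0.0238] yaw -178.38 J [  8.  18. -38.  34.  -0.   6.] w 0.051 F [-3.1 -0.4  1. ]
(2174, np.int32(3118), array([0.8902, 0.366 ], dtype=float32), [array([892.3, 365.6]), array([172.4, 274.7]), np.float64(0.1)], [[806.0, 503.0], [806.0, 228.0], [979.0, 228.0], [978.0, 503.0]])
(795, np.int32(1414), array([ 0.6358, -0.1069], dtype=float32), [array([ 635.5, -107.3]), array([118.6,  89.4]), np.float64(89.9)], [[591.0, -166.0], [680.0, -167.0], [680.0, -48.0], [591.0, -48.0]])
(840, np.int32(1561), array([0.8774, 0.3497], dtype=float32), [array([888.6, 326.7]), array([393.5, 206.7]), np.float64(82.5)], [[760.0, 145.0], [965.0, 118.0], [1017.0, 508.0], [812.0, 535.0]])
(337, np.int32(995), array([0.4989, 0.1077], dtype=float32), [array([497. , 107.6]), array([117.4,  62.3]), np.float64(6.4)], [[435.0, 132.0], [442.0, 70.0], [559.0, 83.0], [552.0, 145.0]])
(683, np.int32(1123), array([ 0.6273, -0.1277], dtype=float32), [array([ 630.8, -141. ]), array([153.8,  90.3]), np.float64(87.8)], [[583.0, -216.0], [673.0, -220.0], [679.0, -66.0], [589.0, -62.0]])
```

View pics/t4.png

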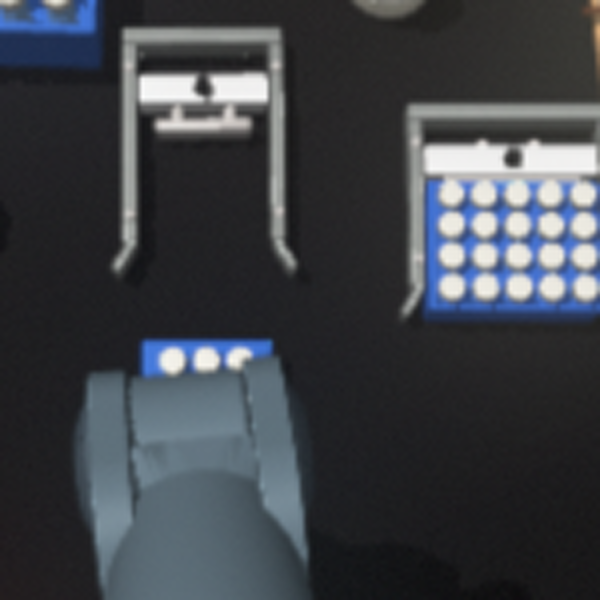

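Narrow rack front edge at crop (142–273,342), lined up with the narrow bay (rails at 130/278).

```bash
python3 - <<'E'
from h import *
c=arm.camera("top")
g=lambda q,z:ray(c,np.array(q)/4+[190-.4,90-.4],z).round(4).tolist()
print(g([(142,342),(273,342)],.042),g([(131,238),(277,236),(131,70),(277,70)],.03))
E
```

```text
[[0.555, 0.1674], [0.5576, 0.0709]] [[0.6365, 0.179], [0.6411, 0.0693], [0.768, 0.1834], [0.7713, 0.072]]
```

```bash
python3 -m creep '0.18 -0.008 0.0003 0 0 0 0; 0.18 -0.016 0.0006 0 0 0 0; 0.18 -0.024 0.001 0 0 0 0; 0.18 -0.032 0.0013 0 0 0 0; 0.18 -0.04 0.0016 0 0 0 0; 0.18 -0.048 0.002 0 0 0 0; 0.18 -0.056 0.0022 0 0 0 0; 0.18 -0.062 0.0025 0 0 0 0' | grep -E "pos|contact"
python3 -m creep '0.18 -0.006 0 0 0 0 0; 0.18 -0.012 0 0 0 0 0; 0.18 -0.018 0 0 0 0 0; 0.18 -0.024 0 0 0 0 0; 0.18 -0.03 0 0 0 0 0; 0.18 -0.036 0 0 0 0 0; 0.18 -0.042 0 0 0 0 0; 0.18 -0.048 0 0 0 0 0' | grep -E "pos|contact"
python3 to.py; python3 - <<'E'
from h import *
c=arm.camera("top")
cv2.imwrite("pics/t5.png",cv2.resize(c["image"][90:240,190:340,::-1],None,fx=4,fy=4,interpolation=cv2.INTER_CUBIC))
E
```

```text
tool_pos: [0.4813, 0.1235, 0.0243]
contact_force: [-2.0, -0.3, -0.5]
tool_pos: [0.5287, 0.1249, 0.0243]
contact_force: [-4.1, 0.4, 1.3]
t 29.8 p [0.5287 0.1249 0.0243] yaw -178.38 J [  7.  28. -21.  41.  -0.   5.] w 0.05 F [-4.1  0.4  1.3]
```

View pics/t5.png

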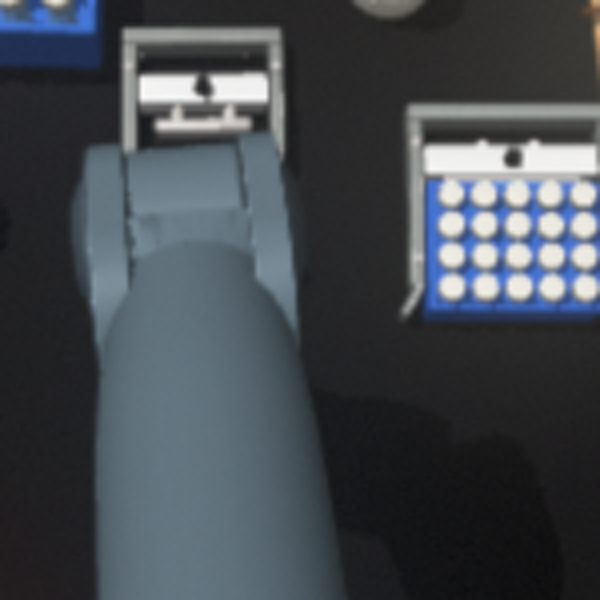

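The arm hides the rack; its low force (4 N) with the front ~30 mm past the mouth says it is running freely.

```bash
python3 -m creep '0.18 -0.005 0 0 0 0 0; 0.18 -0.01 0 0 0 0 0; 0.18 -0.015 0 0 0 0 0; 0.18 -0.02 0 0 0 0 0; 0.18 -0.025 0 0 0 0 0; 0.18 -0.03 0 0 0 0 0; 0.18 -0.034 0 0 0 0 0; 0.18 -0.038 0 0 0 0 0' | grep -E "pos|contact"
python3 -m creep '0.18 -0.0015 0 0 0 0 0; 0.18 -0.003 0 0 0 0 0; 0.18 -0.0045 0 0 0 0 0; 0.18 -0.006 0 0 0 0 0; 0.18 -0.0075 0 0 0 0 0; 0.18 -0.009 0 0 0 0 0; 0.18 -0.0105 0 0 0 0 0; 0.18 -0.012 0 0 0 0 0' | grep -E "pos|contact"; python3 to.py
```

```text
tool_pos: [0.5666, 0.1259, 0.0243]
contact_force: [-3.8, -0.4, 2.3]
tool_pos: [0.5783, 0.1263, 0.0243]
contact_force: [-4.1, 0.0, 2.2]
t 31.45 p [0.5783 0.1263 0.0243] yaw -178.38 J [  6.  33. -13.  44.  -0.   5.] w 0.051 F [-4.1  0.   2.2]
```

```bash
python3 -m creep '0.18 -0.001 0 0 0 0 0; 0.18 -0.002 0 0 0 0 0; 0.18 -0.003 0 0 0 0 0; 0.18 -0.004 0 0 0 0 0; 0.18 -0.005 0 0 0 0 0; 0.18 -0.006 0 0 0 0 0; 0.18 -0.007 0 0 0 0 0; 0.18 -0.008 0 0 0 0 0' | grep -E "pos|contact"
python3 -m creep '0.18 -0.001 0 0 0 0 0; 0.18 -0.002 0 0 0 0 0; 0.18 -0.003 0 0 0 0 0; 0.18 -0.004 0 0 0 0 0; 0.18 -0.005 0 0 0 0 0; 0.18 -0.006 0 0 0 0 0; 0.18 -0.006 0 0 0 0 0; 0.18 -0.006 0 0 0 0 0' | grep -E "pos|contact"
```

```text
tool_pos: [0.5829, 0.1264, 0.0238]
contact_force: [-13.7, -0.4, 10.9]
tool_pos: [0.5879, 0.1265, 0.0237]
contact_force: [-14.9, -0.8, 10.1]
```

```bash
python3 -m creep '0.18 -0.001 0 0 0 0 0; 0.18 -0.002 0 0 0 0 0; 0.18 -0.003 0 0 0 0 0; 0.18 -0.004 0 0 0 0 0; 0.18 -0.004 0 0 0 0 0; 0.18 -0.004 0 0 0 0 0; 0.18 -0.004 0 0 0 0 0; 0.18 -0.004 0 0 0 0 0' | grep -E "pos|contact"
python3 -m creep '0.18 -0.001 0 0 0 0 0; 0.18 -0.002 0 0 0 0 0; 0.18 -0.003 0 0 0 0 0; 0.18 -0.004 0 0 0 0 0; 0.18 -0.004 0 0 0 0 0; 0.18 -0.004 0 0 0 0 0; 0.18 -0.004 0 0 0 0 0; 0.18 -0.004 0 0 0 0 0' | grep -E "pos|contact"
```

```text
tool_pos: [0.5913, 0.1266, 0.0237]
contact_force: [-15.1, -2.1, 11.7]
tool_pos: [0.5947, 0.1267, 0.0237]
contact_force: [-16.7, -0.1, 12.7]
```

```bash
python3 -m creep '0.18 -0.001 0 0 0 0 0; 0.18 -0.002 0 0 0 0 0; 0.18 -0.003 0 0 0 0 0; 0.18 -0.004 0 0 0 0 0; 0.18 -0.004 0 0 0 0 0; 0.18 -0.004 0 0 0 0 0; 0.18 -0.004 0 0 0 0 0; 0.18 -0.004 0 0 0 0 0' | grep -E "pos|contact"
```

```text
tool_pos: [0.5948, 0.1268, 0.0231]
contact_force: [-24.6, -0.6, 18.4]
```

```bash
python3 -m creep '0.18 -0.001 0 0 0 0 0; 0.18 -0.002 0 0 0 0 0; 0.18 -0.0025 0 0 0 0 0; 0.18 -0.0025 0 0 0 0 0; 0.18 -0.0025 0 0 0 0 0; 0.18 -0.0025 0 0 0 0 0; 0.18 -0.0025 0 0 0 0 0; 0.18 -0.0025 0 0 0 0 0' | grep -E "pos|contact"
python3 -m creep '0.18 0.01 0 -0.001 0 0 0; 0.18 0.02 0 -0.001 0 0 0; 0.18 0.035 0 -0.002 0 0 0; 0.18 0.05 0 -0.01 0 0 0; 0.18 0.06 0 -0.03 0 0 0; 0.18 0.08 0 -0.06 0 0 0; 0.18 0.11 0 -0.09 0 0 0; 0.18 0.14 0 -0.125 0 0 0' | grep -E "pos|contact"
python3 -m creep '0.18 0.01 -0.01 0 0 0 0; 0.18 0.03 -0.03 0 0 0 0; 0.18 0.05 -0.05 0 0 0 0; 0.18 0.06 -0.08 0 0 0 0; 0.18 0.06 -0.1 0 0 0 0; 0.18 0.06 -0.12 0 0 0 0; 0.18 0.06 -0.12 0 0 0 0; 0.18 0.06 -0.12 0 0 0 0' | grep -E "pos|contact"
python3 - <<'E'
from h import *
c=arm.camera("top")
for r in racks(c):print(r)
cv2.imwrite("pics/t6.png",cv2.resize(c["image"][:,:,::-1],(768,576)))
E
```

```text
tool_pos: [0.5948, 0.1268, 0.0224]
contact_force: [-28.7, -0.9, 21.1]
tool_pos: [0.4677, 0.1231, 0.1504]
contact_force: [0.2, -0.3, 0.5]
tool_pos: [0.4113, 0.0011, 0.1492]
contact_force: [-0.4, 0.6, -0.4]
(2169, np.int32(3109), array([0.8903, 0.3657], dtype=float32), [array([892.3, 365.6]), array([172.4, 274.7]), np.float64(0.1)], [[806.0, 503.0], [806.0, 228.0], [979.0, 228.0], [978.0, 503.0]])
(605, np.int32(1415), array([0.6722, 0.1264], dtype=float32), [array([671. , 125.1]), array([115.8,  67.7]), np.float64(1.8)], [[612.0, 157.0], [614.0, 89.0], [730.0, 93.0], [728.0, 161.0]])
(799, np.int32(1412), array([ 0.6358, -0.107 ], dtype=float32), [array([ 635.5, -107.3]), array([118.6,  89.4]), np.float64(89.9)], [[591.0, -166.0], [680.0, -167.0], [680.0, -48.0], [591.0, -48.0]])
```

View pics/t6.png

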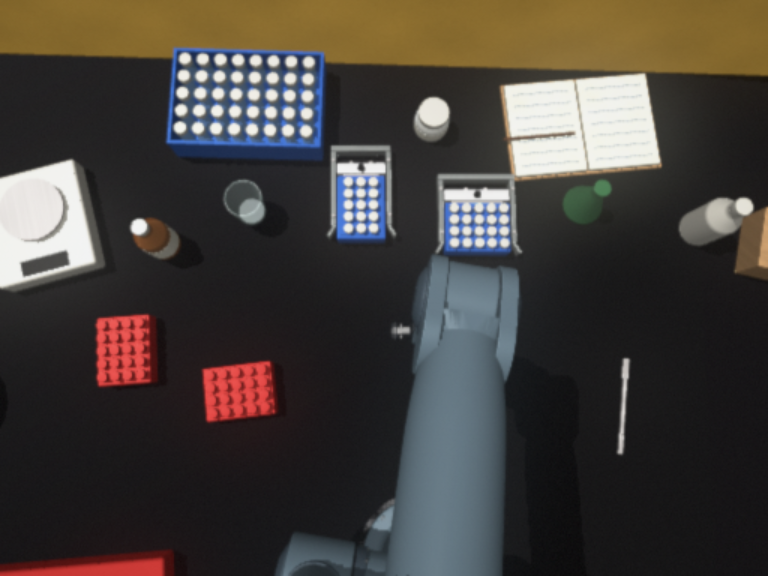

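Both racks are home: narrow at (361,208), wide at (478,227). Bystanders are unmoved and the arm is clear.

```bash
python3 -c "
from rig import arm
print(arm.close_job())"
```

```text
the job is handed in; nothing more can be done
None
```

Both blue racks are in their matching bays, each pushed until its stop plate hit the hard end (about 31 N wide, 29 N narrow at most); the beaker, flask and spatula were not touched, and the job was handed in at about 37 s.

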